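Line up the porcelain jars by height on the jar stand

ROBOT

A 6-joint arm with a two-finger parallel gripper is mounted at the origin on the work surface. World frame = base frame: x ahead of the robot, y to its left, z up, the work surface at z = 0. Lengths are in m, angles in rad, forces in N, time in s.
With the tool pointing down it reaches from about 0.35 to 0.875 m from the base axis. Payload 4.2 kg.
Tool frame: the origin (TCP) lies midway between the tips of the shut fingers; the grasp point (between the pads) lies manip.grip_point_offset behind it (manip.grip_point_offset is the distance from the TCP to the grasp point, in m); z points along the fingers, y is the line along which they close (so a half turn about z gives the same grasp; the last joint's range is limited). The gripper opens to 87 mm and grips with 3 to 60 N. Pads are 19 mm wide; open, the fingers measure 117 mm over their backs; the gripper's body (75 mm by 190 mm) begins 51 mm behind the grasp point.
Start: joints at [1.506, 0.385, 0.008, 0, -1.194, -0.259], TCP at [0.199, 0.593, 0.223] pointing down, gripper open.
Joint ranges: [-3.14, 3.14], [-1.21, 2.06], [-1.07, 1.41], [-3.16, 2.05], [-2.99, -0.16], [-3.1, 3.1]. Speed limits (rad/s): [2.79, 2.79, 3.14, 3.14, 3.14, 3.14].

INTERFACE

Orientations are given as a rotation vector (axis times angle).
In Python, from cell import status, viewer, job, manip gives the robot as it stands. The module is installed in compiled form; this text tells all that it offers.
- The arm moves only by the shell command python3 -m creep 'ROWS'. ROWS is JSON, a list of rows, each a list of 7 numbers: the shift along the world's x, y, z in cm, then the turn, a rotation vector about the world's x, y, z in rad, then the opening in per cent of the stroke, from 0 (shut) to 100 (fully open). A call has 1 to 8 rows; each row shifts and turns the commanded pose from where the row before left it; what a row does not reach is not made up. A row lasts 1/8 s, in which the tool goes at most 62.5 mm and 10.7 degrees, less where a joint would pass 70% of its speed; a pose out of reach is approached as far as the arm can. A call is refused whole if a number of a shift passes 6.25 or a number of a turn 0.188, either way. A call with a gripper value outside its range is refused whole. The fingers move at their own pace and stop on an object; the grip force is fixed at half the most. Time passes only in rows, so rows that do not move let the fingers close. It gives the time, the measured TCP pose, the force, the opening and the grip force at its end, in the units of the state.
- status.observe(): the state, without advancing time (a new reading comes with each control period).
- viewer.snapshot(name): name is "scene" or "top" or "wrist"; returns a dict with "pixels" (420x560x3 uint8, blue, green, red), "z_map" (420x560 float32, m along the optical axis (not along the pixel's ray), 0 where there is no reading), "fx", "fy", "cx", "cy" (pixels), "position" and "orientation" of the camera in the world. Camera axes: x right, y down, z forward; pixel columns grow to the right and rows downward; lengths in m; the calibration is good to about 2 mm. A picture is of the moment at which its call begins.
- job.close_job(): hands the job in; it is judged then, once.
The state is a dict: "time": time; "joints": joint angles; "dq": joint speeds; "effort": joint torques, N m; "tool_pos": TCP position; "eef_rot": TCP orientation; "wrist_force": force on the tool from outside, world axes, zero at the start; "ft_torque": the same for the moment, N m; "opening": finger opening in m; "grasp_force": force on a finger pad.
Only numpy, scipy, OpenCV 4.12 (cv2) and the standard library are available. Lean on these libraries where they do the work, as an engineer would, in place of code of your own. Each camera call takes 0.05 s, during which the arm holds its last target. There are 200 camera calls.

TASK

Get the ceramist's bench ready: stand the four porcelain-powder jars upright on the four round rubber seats of the jar stand, one centred on each seat, in order of height along the row, with the tallest at the end next to the agate mixing slab and the shortest at the far end. Let go of them all.

Things in the scene. Friction and masses are not known exactly. Their poses are not given: they have to be found in the camera images.
- jar34_center (a point): Loose upright powder jar, the shortest of the four: 40 mm in diameter, 34 mm tall, straight-sided, paper label and a white ribbed screw cap (top 13 mm). Only its height differs from the others. Stands on the bench (height 0). The point is on its axis half-way up, 17 mm above its underside; z is up. 25 to 105 g. May be gripped across the diameter in any direction, at any height.
- jar46_center (a point): Loose upright powder jar, the second shortest of the four: 40 mm in diameter, 46 mm tall, straight-sided, paper label and a white ribbed screw cap (top 13 mm). Only its height differs from the others. Stands on the bench (height 0). The point is on its axis half-way up, 23 mm above its underside; z is up. 25 to 105 g. May be gripped across the diameter in any direction, at any height.
- jar58_center (a point): Loose upright powder jar, the second tallest of the four: 40 mm in diameter, 58 mm tall, straight-sided, paper label and a white ribbed screw cap (top 13 mm). Only its height differs from the others. Stands on the bench (height 0). The point is on its axis half-way up, 29 mm above its underside; z is up. 25 to 105 g. May be gripped across the diameter in any direction, at any height.
- jar70_center (a point): Loose upright powder jar, the tallest of the four: 40 mm in diameter, 70 mm tall, straight-sided, paper label and a white ribbed screw cap (top 13 mm). Only its height differs from the others. Stands on the bench (height 0). The point is on its axis half-way up, 35 mm above its underside; z is up. 25 to 105 g. May be gripped across the diameter in any direction, at any height.
- seat1_top (a point): Grey rubber seat, 52 mm across, leftmost (+y, seen from the robot) of four in a row 72 mm apart on the jar stand. The point is the centre of its flat top, 17 mm above the bench. y: along the row to the left, x: across it away from the robot, z up. The stand is a fixed beech board 76 by 300 mm, 15 mm high, turned up to 13 degrees, with thin end plates 22 mm high 42 mm beyond the end seats' centres.
- seat2_top (a point): Grey rubber seat, 52 mm across, second from the left (+y) of four in a row 72 mm apart on the jar stand. The point is the centre of its flat top, 17 mm above the bench. y: along the row to the left, x: across it away from the robot, z up. The stand is a fixed beech board 76 by 300 mm, 15 mm high, turned up to 13 degrees, with thin end plates 22 mm high 42 mm beyond the end seats' centres.
- seat3_top (a point): Grey rubber seat, 52 mm across, third from the left of four in a row 72 mm apart on the jar stand. The point is the centre of its flat top, 17 mm above the bench. y: along the row to the left, x: across it away from the robot, z up. The stand is a fixed beech board 76 by 300 mm, 15 mm high, turned up to 13 degrees, with thin end plates 22 mm high 42 mm beyond the end seats' centres.
- seat4_top (a point): Grey rubber seat, 52 mm across, rightmost (-y) of four in a row 72 mm apart on the jar stand. The point is the centre of its flat top, 17 mm above the bench. y: along the row to the left, x: across it away from the robot, z up. The stand is a fixed beech board 76 by 300 mm, 15 mm high, turned up to 13 degrees, with thin end plates 22 mm high 42 mm beyond the end seats' centres.
- agate_slab: Agate mixing slab: a fixed, flat, polished grey stone slice with a brown edge and a few dabs of paste, about 100 by 210 mm and 12 mm thick. It lies beyond one end of the jar stand, on the left (+y) or on the right (-y) of it; a white empty bowl stands beyond the other end. The point is the centre of its underside.
Mind the look-alikes: they are no part of the job. What is shaped like the part that bears jar46_center but orange is not meant.

How it is judged:
At the end, for the whole second after the job is handed in: All four jars stand upright (within 6 degrees), at rest and released, each on its own seat within 12 mm of its centre (height within 5 mm), in order of height 70, 58, 46, 34 mm from the end next to the agate slab: tallest on the leftmost seat if the slab is on the left, else on the rightmost (((world y of agate_slab above 0 m and horizontal distance between jar70_center and seat1_top below 0.012 m and z of jar70_center in the frame of seat1_top between 0.03 and 0.04 m and horizontal distance between jar58_center and seat2_top below 0.012 m and z of jar58_center in the frame of seat2_top between 0.024 and 0.034 m and horizontal distance between jar46_center and seat3_top below 0.012 m and z of jar46_center in the frame of seat3_top between 0.018 and 0.028 m and horizontal distance between jar34_center and seat4_top below 0.012 m and z of jar34_center in the frame of seat4_top between 0.012 and 0.022 m) or (world y of agate_slab below 0 m and horizontal distance between jar34_center and seat1_top below 0.012 m and z of jar34_center in the frame of seat1_top between 0.012 and 0.022 m and horizontal distance between jar46_center and seat2_top below 0.012 m and z of jar46_center in the frame of seat2_top between 0.018 and 0.028 m and horizontal distance between jar58_center and seat3_top below 0.012 m and z of jar58_center in the frame of seat3_top between 0.024 and 0.034 m and horizontal distance between jar70_center and seat4_top below 0.012 m and z of jar70_center in the frame of seat4_top between 0.03 and 0.04 m)) and angle between each of jar34_center, jar46_center, jar58_center, jar70_center's own z axis and vertical below 0.1 rad and linear speed of each of jar34, jar46, jar58, jar70 below 0.02 m/s); the robot touches nothing.
It also fails if it takes over 112 s, if anything falls off the work surface, if the arm or the gripper's body presses on something with over 40 N, if the wrist force passes 120 N, or if a joint passes its speed limit or range.

## Working session

There is one attempt and no reset: what is moved stays moved. The work goes in short steps, Python scripts to look and compute and a shell command to move; the robot and the scene stay as the last step left them, time stands still between calls to the robot, and variables do not carry over. Pictures are saved under pics/ and viewed, at most 14 in all, crops included, and the job is handed in when it is done.

```bash
mkdir -p pics
cat > h.py <<'E'
import numpy as np, cv2
from scipy.spatial.transform import Rotation as R
from cell import status, viewer, job, manip
def rot(o):
    o=np.array(o,float)
    return o if o.shape==(3,3) else (R.from_rotvec(o).as_matrix() if o.size==3 else R.from_quat(o).as_matrix())
def ray(s,u,v,z):
    d=rot(s["orientation"])@np.array([(u-s["cx"])/s["fx"],(v-s["cy"])/s["fy"],1.])
    p=np.array(s["position"]);return p+d*(z-p[2])/d[2]
def cloud(s):
    v,u=np.mgrid[0:420,0:560];Z=s["z_map"]
    c=np.stack([(u-s["cx"])/s["fx"]*Z,(v-s["cy"])/s["fy"]*Z,Z],-1)
    return c@rot(s["orientation"]).T+np.array(s["position"])
E
python3 - <<'E'
from h import *
import pickle
for n in("top","scene"):
    s=viewer.snapshot(n);cv2.imwrite(f"pics/{n}0.png",s["pixels"]);pickle.dump(s,open(n+"0.pkl","wb"))
    print(n,s["position"],s["orientation"],s["fx"])
print(status.observe(),manip.grip_point_offset)
E
```

```text
top [0.41540747 0.007785   0.99067179] [-2.12906172  2.15296347 -0.19731843] 387.9572076894348
scene [1.15793418 0.25196701 0.82593082] [-1.44832043 -2.19989138  0.82547907] 410.6493366658616
{'time': 0.1, 'joints': array([ 1.50563063e+00,  3.85452997e-01,  6.76149661e-03, -4.08638929e-04,
       -1.19400484e+00, -2.58614010e-01]), 'dq': array([ 0.00019222, -0.00075207,  0.00352132,  0.00152937,  0.002063  ,
        0.00082904]), 'effort': array([-3.67075736e-04, -3.91692424e+01,  1.87934357e+01,  4.23181146e+00,
        1.34557433e-02, -7.30264583e-05]), 'tool_pos': array([0.19865725, 0.59201932, 0.22158861]), 'eef_rot': array([ 3.09857378e+00, -5.06296091e-01, -3.05432127e-04]), 'wrist_force': array([-0.23472456, -0.25236733, -0.7069258 ]), 'ft_torque': array([ 0.02642698, -0.02905348, -0.03068026]), 'grasp_force': 0.0, 'opening': 0.08702460617222642} 0.0187
```

View pics/top0.png

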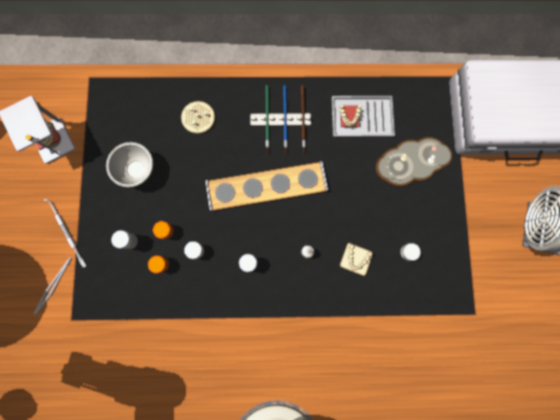

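View pics/scene0.png

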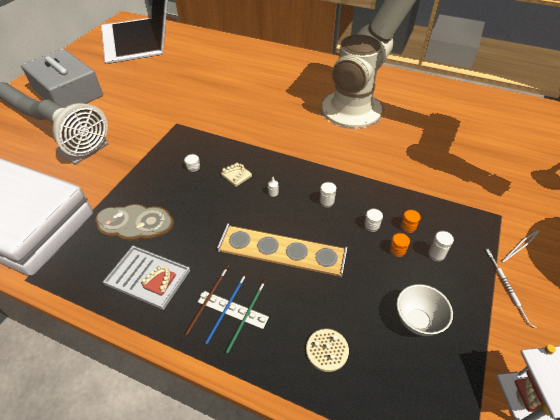

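The top view shows the slab at (413,160), to the right (-y), and the bowl on the left at (130,165), so the tallest jar goes on seat 4 (rightmost). The white-capped candidates are (121,240), (193,250), (248,263) and (411,252). The orange ones at (161,230) and (157,265) are decoys, and the thing at (308,252) is a small dropper bottle. Depth will give the jar heights.

Run:
```python
from h import *
import pickle
s=pickle.load(open("top0.pkl","rb"));P=cloud(s)
img=s["pixels"]
def comp(mask,n):
    k,l,st,c=cv2.connectedComponentsWithStats(mask.astype(np.uint8));return [(i,st[i],c[i],l==i) for i in range(1,k) if st[i][4]>n]
roi=np.zeros((420,560),bool);roi[200:310,85:460]=1
for i,st,c,m in comp((P[...,2]>.022)&roi,30):
    h=np.percentile(P[m][:,2],85);t=m&(P[...,2]>h-.006)
    v,u=np.nonzero(t);(cu,cv),r=cv2.minEnclosingCircle(np.float32(np.c_[u,v]))
    print("obj",c.round(),"h",h.round(3),"xy",ray(s,cu,cv,h)[:2].round(4),"mean",ray(s,u.mean(),v.mean(),h)[:2].round(4),"diam",round(2*r*(s["position"][2]-h)/s["fx"],3),img[m].mean(0).round())
hsv=cv2.cvtColor(img,cv2.COLOR_BGR2HSV)
roi=np.zeros((420,560),bool);roi[155:215,195:340]=1
g=(hsv[...,1]<70)&(img.max(2)>60)&roi
S=[]
for i,st,c,m in comp(cv2.morphologyEx(g.astype(np.uint8),cv2.MORPH_OPEN,np.ones((5,5))),100):
    p=ray(s,*c,.017)[:2];S.append(p);print("seat",c.round(1),p.round(4),st, np.median(P[m][:,2]).round(4))
S=np.array(S);S=S[np.argsort(-S[:,1])];d=np.diff(S,axis=0);print(np.linalg.norm(d,axis=1).round(4),np.arctan2(d[:,0],-d[:,1]).round(3))
for b in (1,):
  im=img[200:310,85:460];cv2.imwrite("pics/crop.png",cv2.resize(im,None,fx=2.1,fy=2.1,interpolation=cv2.INTER_CUBIC))
```

```text
obj [162. 230.] h 0.048 xy [0.5172 0.2757] mean [0.5172 0.2763] diam 0.04 [  3. 133. 222.]
obj [123. 240.] h 0.071 xy [0.4926 0.3645] mean [0.493  0.3648] diam 0.042 [186. 187. 186.]
obj [193. 250.] h 0.048 xy [0.4674 0.199 ] mean [0.4668 0.1989] diam 0.041 [227. 228. 226.]
obj [411. 252.] h 0.035 xy [ 0.4556 -0.3335] mean [ 0.4572 -0.3353] diam 0.043 [229. 231. 229.]
obj [307. 252.] h 0.047 xy [ 0.4616 -0.0779] mean [ 0.4609 -0.0786] diam 0.024 [187. 195. 198.]
obj [360. 263.] h 0.03 xy [ 0.4381 -0.2116] mean [ 0.4327 -0.2081] diam 0.059 [160. 198. 212.]
obj [247. 263.] h 0.06 xy [0.4345 0.0662] mean [0.4348 0.066 ] diam 0.04 [236. 236. 234.]
obj [157. 264.] h 0.047 xy [0.4337 0.2838] mean [0.4339 0.2848] diam 0.042 [  3. 134. 223.]
seat [307.6 178.4] [ 0.6494 -0.0866] [299 170  18  18 273] 0.0171
seat [280.1 182.9] [ 0.6382 -0.0155] [271 174  19  19 287] 0.0167
seat [252.5 187.5] [0.6267 0.0554] [244 179  18  18 277] 0.0168
seat [224.7 192.2] [0.615  0.1263] [216 183  19  19 292] 0.017
[0.0718 0.0718 0.072 ] [0.163 0.161 0.156]
```

View pics/crop.png

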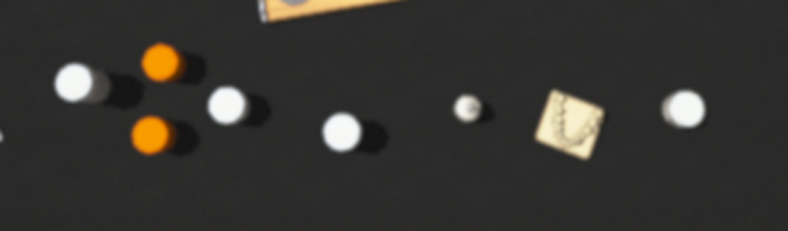

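All four heights match the list (34, 46, 58 and 70 mm), as does the 72 mm seat pitch. The white jars are meant and the orange ones at (161,230) and (157,265) are not:

| Jar | Pixel | World x, y (m) | Seat | Seat x, y (m) |
|---|---|---|---|---|
| jar70 | (121,240) | 0.4925, 0.3645 | 4 | 0.649, -0.087 |
| jar58 | (248,263) | 0.4345, 0.066 | 3 | 0.638, -0.0155 |
| jar46 | (193,250) | 0.467, 0.199 | 2 | 0.627, 0.055 |
| jar34 | (411,252) | 0.4565, -0.335 | 1 | 0.615, 0.126 |

I will close the fingers across the row (tool y at 9.2° from world x), starting with jar70.

```bash
python3 -m creep '[[3.67,-2.84,0,0,0,-0.136,100],[3.67,-2.84,0,0,0,-0.136,100],[3.67,-2.84,0,0,0,-0.136,100],[3.67,-2.84,0,0,0,-0.136,100],[3.67,-2.84,0,0,0,-0.136,100],[3.67,-2.84,0,0,0,-0.136,100],[3.67,-2.84,0,0,0,-0.136,100],[3.67,-2.84,0,0,0,-0.136,100]]'
python3 -m creep '[[0,0,0,0,0,0,100],[0,0,0,0,0,0,100]]'
cat > w.py <<'E'
from h import *
import sys
s=viewer.snapshot("wrist");cv2.imwrite("pics/%s.png"%sys.argv[1],s["pixels"])
o=status.observe();y=R.from_rotvec(o["eef_rot"]).as_matrix();print("tcp",o["tool_pos"].round(4),"yaw",np.degrees(np.arctan2(y[1,1],y[0,1])).round(1),"z",y[:,2].round(3))
P=cloud(s);h=float(sys.argv[2])
m=(abs(P[...,2]-h)<.006)&(s["z_map"]>0)
k,l,st,c=cv2.connectedComponentsWithStats(m.astype(np.uint8))
for i in range(1,k):
    if st[i][4]>300:
        v,u=np.nonzero(l==i);(a,b),r=cv2.minEnclosingCircle(np.float32(np.c_[u,v]));f=s["fx"]/np.median(s["z_map"][l==i])
        print(c[i].round(),st[i],"circ",ray(s,a,b,h).round(4),"diam",round(2*r/f,4),"mean",ray(s,*c[i],h).round(4))
E
python3 w.py w1 0.07
```

```text
time: 1.1
tool_pos: [0.4933, 0.3641, 0.2221]
eef_rot: [2.386, -2.043, -0.0]
wrist_force: [0.3, 1.2, 0.2]
opening: 0.0871
grasp_force: 0.0
time: 1.35
tool_pos: [0.4921, 0.3652, 0.222]
eef_rot: [2.39, -2.037, -0.001]
wrist_force: [-0.3, -0.1, 0.9]
opening: 0.087
grasp_force: 0.0
tcp [0.4918 0.3657 0.2222] yaw -170.8 z [-0.001 -0.    -1.   ]
[283. 202.] [265 184  37  36 991] circ [0.4932 0.3627 0.07  ] diam 0.0401 mean [0.4931 0.3627 0.07  ]
```

View pics/w1.png

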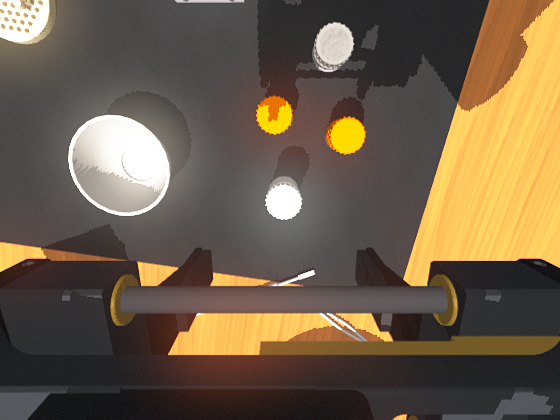

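The wrist view shows jar70 at (283,202), next to the two orange jars at (275,115) and (346,135). It agrees with the first fix to within 2 mm, so I'll descend.

```bash
python3 -m creep '[[0.1,-0.25,-5,0,0,0,100],[0,0,-5,0,0,0,100],[0,0,-5,0,0,0,100],[0,0,-3,0,0,0,100],[0,0,-1.9,0,0,0,100],[0,0,0,0,0,0,100]]'
python3 -m creep '[[0,0,0,0,0,0,0],[0,0,0,0,0,0,0],[0,0,0,0,0,0,0],[0,0,0,0,0,0,0],[0,0,0,0,0,0,0],[0,0,0,0,0,0,0]]'
```

```text
time: 2.15
tool_pos: [0.4917, 0.3629, 0.022]
eef_rot: [2.39, -2.033, -0.0]
wrist_force: [-0.7, -0.5, 0.0]
opening: 0.0872
grasp_force: 0.0
time: 2.9
tool_pos: [0.4934, 0.3627, 0.0236]
eef_rot: [2.391, -2.038, 0.0]
wrist_force: [0.3, -1.4, 0.8]
opening: 0.0395
grasp_force: 30.0
```

```bash
python3 -m creep '[[0,0,2,0,0,0,0],[0,0,4,0,0,0,0],[0,0,4,0,0,0,0],[2,-4,2,0,0,0,0],[3,-5,0,0,0,0,0],[3,-5,0,0,0,0,0],[3,-5,0,0,0,0,0],[0,0,0,0,0,0,0]]'
python3 -m creep '[[0,0,0,0,0,0,0]]'
cat > seats.py <<'E'
from h import *
import sys
s=viewer.snapshot("wrist");img=s["pixels"];cv2.imwrite("pics/%s.png"%sys.argv[1],img);P=cloud(s)
# seats: plateau 17 mm, board 15 mm -> use grey colour on plane near the known stand
hsv=cv2.cvtColor(img,cv2.COLOR_BGR2HSV)
m=(abs(P[...,2]-.017)<.006)&(hsv[...,1]<80)&(img.max(2)>50)&(P[...,0]>.55)&(P[...,0]<.72)
m=cv2.morphologyEx(m.astype(np.uint8),cv2.MORPH_OPEN,np.ones((5,5)))
k,l,st,c=cv2.connectedComponentsWithStats(m)
for i in range(1,k):
    if st[i][4]>300:
        q=cv2.findContours((l==i).astype(np.uint8),0,1)[0][0];(a,b),ax,_=cv2.fitEllipse(q);f=s["fx"]/np.median(s["z_map"][l==i])
        print(c[i].round(),st[i],"ell",ray(s,a,b,.017).round(4),"axes",(np.array(ax)/f).round(4))
o=status.observe();print("tcp",o["tool_pos"].round(4),o["opening"])
E
python3 seats.py w2
```

```text
time: 3.9
tool_pos: [0.6046, 0.1691, 0.1428]
eef_rot: [2.384, -2.044, -0.0]
wrist_force: [-0.5, -0.2, -1.6]
opening: 0.0395
grasp_force: 30.0
time: 4.03
tool_pos: [0.6031, 0.1725, 0.1431]
eef_rot: [2.389, -2.039, -0.001]
wrist_force: [-0.3, 1.1, -0.4]
opening: 0.0395
grasp_force: 30.0
[278.  11.] [ 250    0   58   32 1062] ell [0.637  0.0008 0.017 ] axes [0.0258 0.0465]
[280.  79.] [ 252   48   58   63 2817] ell [0.6255 0.0523 0.017 ] axes [0.0505 0.0554]
[280. 162.] [ 254  122   54   75 2769] ell [0.6155 0.1244 0.017 ] axes [0.0506 0.0711]
tcp [0.603  0.1733 0.1433] 0.03934000184434813
```

View pics/w2.png

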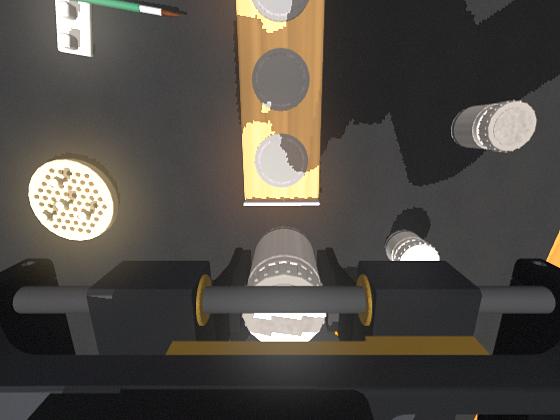

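The wrist view shows seat 1 at (281,160) and seat 2 at (281,80), matching the top fix. jar70 is held upright at (285,280). On to seat 4.

```bash
python3 -m creep '[[0.9,-5,0,0,0,0,0],[0.9,-5,0,0,0,0,0],[0.9,-5,0,0,0,0,0],[0.9,-5,0,0,0,0,0],[0.8,-4,0,0,0,0,0],[0.2,-2,0,0,0,0,0],[0,0,0,0,0,0,0],[0,0,0,0,0,0,0]]'
python3 -m creep '[[0,0,0,0,0,0,0]]'; python3 -m creep '[[0,0,0,0,0,0,0]]'
```

```text
time: 5.08
tool_pos: [0.6493, -0.0857, 0.1435]
eef_rot: [-2.392, 2.036, 0.0]
wrist_force: [-0.7, -0.1, -0.6]
opening: 0.0395
grasp_force: 30.0
time: 5.2
tool_pos: [0.6494, -0.0857, 0.1437]
eef_rot: [-2.393, 2.035, 0.0]
wrist_force: [0.1, -1.2, 0.0]
opening: 0.0395
grasp_force: 30.0
time: 5.32
tool_pos: [0.6495, -0.0862, 0.1437]
eef_rot: [-2.392, 2.036, -0.0]
wrist_force: [0.4, 0.3, -0.9]
opening: 0.0395
grasp_force: 30.0
```

```bash
python3 -m creep '[[0,0,-4,0,0,0,0],[0,0,-3,0,0,0,0],[0,0,-2,0,0,0,0],[0,0,-1,0,0,0,0],[0,0,-0.1,0,0,0,0],[0,0,0,0,0,0,0]]'
```

```text
time: 6.08
tool_pos: [0.6502, -0.0871, 0.0436]
eef_rot: [-2.39, 2.037, -0.002]
wrist_force: [-0.5, -0.0, -0.1]
opening: 0.0394
grasp_force: 30.0
```

```bash
python3 -m creep '[[0,0,-0.2,0,0,0,0],[0,0,-0.05,0,0,0,0],[0,0,0,0,0,0,0],[0,0,0,0,0,0,100],[0,0,0,0,0,0,100],[0,0,0,0,0,0,100],[0,0,0,0,0,0,100],[0,0,0,0,0,0,100]]'
python3 -m creep '[[0,0,2,0,0,0,100],[0,0,5,0,0,0,100],[0,0,5,0,0,0,100],[0,0,5,0,0,0,100],[-5,3.5,1,0,0,0,100],[-5,3.5,0,0,0,0,100],[-5,3.5,0,0,0,0,100],[-5,3.5,0,0,0,0,100]]'
python3 -m creep '[[-1.5,1.2,0,0,0,0,100],[0,0,0,0,0,0,100],[0,0,0,0,0,0,100]]'
python3 w.py w3 0.058
```

```text
time: 7.08
tool_pos: [0.6494, -0.0872, 0.04]
eef_rot: [2.391, -2.038, -0.0]
wrist_force: [-0.7, 0.1, -0.7]
opening: 0.0813
grasp_force: 0.0
time: 8.07
tool_pos: [0.4478, 0.0535, 0.2202]
eef_rot: [-2.39, 2.038, -0.0]
wrist_force: [0.7, 1.6, 0.5]
opening: 0.0872
grasp_force: 0.0
time: 8.45
tool_pos: [0.435, 0.0648, 0.2203]
eef_rot: [-2.39, 2.038, -0.001]
wrist_force: [0.3, -0.1, -1.0]
opening: 0.0871
grasp_force: 0.0
tcp [0.4351 0.0646 0.2201] yaw -170.9 z [ 0. -0. -1.]
[103.  25.] [ 84   0  28  41 311] circ [ 0.6424 -0.0838  0.058 ] diam 0.0395 mean [ 0.635  -0.0807  0.058 ]
[284. 200.] [267 183  36  35 933] circ [0.4349 0.0626 0.058 ] diam 0.0399 mean [0.4348 0.0627 0.058 ]
```

jar58 found at (284,200), in agreement with the top fix. Descending on it.

```bash
python3 -m creep '[[0,0,-5,0,0,0,100],[0,0,-5,0,0,0,100],[0,0,-5,0,0,0,100],[0,0,-3,0,0,0,100],[0,0,-2,0,0,0,100],[0,0,0,0,0,0,100]]'
python3 -m creep '[[0,0,0,0,0,0,0],[0,0,0,0,0,0,0],[0,0,0,0,0,0,0],[0,0,0,0,0,0,0],[0,0,0,0,0,0,0],[0,0,0,0,0,0,0]]'
python3 -m creep '[[0,0,2,0,0,0,0],[0,0,4,0,0,0,0],[0,0,4,0,0,0,0],[0,0,4,0,0,0,0],[5,-2,0,0,0,0,0],[5,-2,0,0,0,0,0],[5,-2,0,0,0,0,0],[4,-1.5,0,0,0,0,0]]'
python3 -m creep '[[1.3,-0.5,0,0,0,0,0],[0,0,0,0,0,0,0],[0,0,0,0,0,0,0],[0,0,0,0,0,0,0]]'
```

```text
time: 9.25
tool_pos: [0.434, 0.0637, 0.0184]
eef_rot: [2.386, -2.037, -0.002]
wrist_force: [-0.4, -0.7, -0.3]
opening: 0.087
grasp_force: 0.0
time: 10.0
tool_pos: [0.4344, 0.0649, 0.0202]
eef_rot: [-2.391, 2.038, -0.0]
wrist_force: [-0.8, 0.8, 1.2]
opening: 0.0392
grasp_force: 30.2
time: 11.0
tool_pos: [0.6258, -0.0112, 0.1592]
eef_rot: [2.389, -2.038, -0.001]
wrist_force: [0.2, 0.2, -1.6]
opening: 0.0392
grasp_force: 30.4
time: 11.5
tool_pos: [0.6365, -0.0146, 0.1606]
eef_rot: [-2.392, 2.037, 0.0]
wrist_force: [0.1, 0.1, -0.9]
opening: 0.0392
grasp_force: 30.4
```

```bash
python3 -m creep '[[0.15,-0.1,-4,0,0,0,0],[0,0,-4,0,0,0,0],[0,0,-2.5,0,0,0,0],[0,0,-1.4,0,0,0,0],[0,0,-0.2,0,0,0,0],[0,0,0,0,0,0,0],[0,0,0,0,0,0,0]]'
```

```text
time: 12.38
tool_pos: [0.6397, -0.0161, 0.0404]
eef_rot: [-2.39, 2.037, -0.002]
wrist_force: [-0.4, -0.1, -0.1]
opening: 0.0396
grasp_force: 30.4
```

```bash
python3 -m creep '[[-0.05,0,-0.25,0,0,0,0],[0,0,-0.05,0,0,0,0],[0,0,0,0,0,0,0],[0,0,0,0,0,0,100],[0,0,0,0,0,0,100],[0,0,0,0,0,0,100],[0,0,0,0,0,0,100],[0,0,0,0,0,0,100]]'
python3 -m creep '[[0,0,2,0,0,0,100],[0,0,5,0,0,0,100],[0,0,5,0,0,0,100],[0,0,5,0,0,0,100],[-4,5,1,0,0,0,100],[-4,5,0,0,0,0,100],[-4,5,0,0,0,0,100],[-4,5,0,0,0,0,100]]'
python3 -m creep '[[-1.2,1.5,0,0,0,0,100],[0,0,0,0,0,0,100],[0,0,0,0,0,0,100]]'
python3 w.py w4 0.046
```

```text
time: 13.38
tool_pos: [0.6384, -0.0162, 0.0359]
eef_rot: [2.391, -2.038, -0.0]
wrist_force: [-0.3, 0.4, -0.2]
opening: 0.0809
grasp_force: 0.0
time: 14.38
tool_pos: [0.4814, 0.1797, 0.216]
eef_rot: [-2.39, 2.038, -0.0]
wrist_force: [1.4, 0.5, 0.3]
opening: 0.0869
grasp_force: 0.0
time: 14.75
tool_pos: [0.471, 0.1931, 0.2158]
eef_rot: [-2.39, 2.038, -0.0]
wrist_force: [-0.5, -0.5, 0.1]
opening: 0.087
grasp_force: 0.0
tcp [0.4712 0.1929 0.2156] yaw -171.0 z [-0. -0. -1.]
[287. 203.] [270 186  35  34 885] circ [0.4673 0.1955 0.046 ] diam 0.04 mean [0.4672 0.1956 0.046 ]
[237. 256.] [221 241  33  31 778] circ [0.5171 0.2725 0.046 ] diam 0.0401 mean [0.5172 0.2726 0.046 ]
[302. 272.] [286 258  32  28 728] circ [0.4348 0.2808 0.046 ] diam 0.0402 mean [0.4347 0.2806 0.046 ]
```

jar46 (white) is at (287,203), with the orange jars apart at (237,256) and (302,272).

```bash
python3 -m creep '[[-0.4,0.45,-5,0,0,0,100],[0,0,-5,0,0,0,100],[0,0,-5,0,0,0,100],[0,0,-3.5,0,0,0,100],[0,0,-1.8,0,0,0,100],[0,0,0,0,0,0,100]]'
python3 -m creep '[[0,0,0,0,0,0,0],[0,0,0,0,0,0,0],[0,0,0,0,0,0,0],[0,0,0,0,0,0,0],[0,0,0,0,0,0,0],[0,0,0,0,0,0,0]]'
python3 -m creep '[[0,0,2,0,0,0,0],[0,0,4,0,0,0,0],[0,0,4,0,0,0,0],[0,0,4,0,0,0,0],[4,-3.5,0,0,0,0,0],[4,-3.5,0,0,0,0,0],[4,-3.5,0,0,0,0,0],[3,-2.8,0,0,0,0,0]]'
python3 -m creep '[[1,-0.9,0,0,0,0,0],[0,0,0,0,0,0,0],[0,0,0,0,0,0,0],[0,0,0,0,0,0,0]]'
```

```text
time: 15.55
tool_pos: [0.4665, 0.1964, 0.0111]
eef_rot: [2.386, -2.038, -0.001]
wrist_force: [0.4, 1.0, 0.2]
opening: 0.0871
grasp_force: 0.0
time: 16.3
tool_pos: [0.4667, 0.198, 0.0128]
eef_rot: [-2.391, 2.038, -0.0]
wrist_force: [-0.1, -0.2, 0.4]
opening: 0.0393
grasp_force: 30.0
time: 17.3
tool_pos: [0.6179, 0.0635, 0.1523]
eef_rot: [2.39, -2.039, -0.0]
wrist_force: [-0.2, 0.2, 0.1]
opening: 0.0391
grasp_force: 30.0
time: 17.8
tool_pos: [0.626, 0.057, 0.153]
eef_rot: [-2.392, 2.036, 0.0]
wrist_force: [0.2, -0.5, -0.7]
opening: 0.0395
grasp_force: 30.0
```

```bash
python3 -m creep '[[0.05,-0.2,-4,0,0,0,0],[0,0,-4,0,0,0,0],[0,0,-2.5,0,0,0,0],[0,0,-1.4,0,0,0,0],[0,0,-0.15,0,0,0,0],[0,0,0,0,0,0,0],[0,0,0,0,0,0,0]]'
python3 -m creep '[[0,0,-0.2,0,0,0,0],[0,0,0,0,0,0,0],[0,0,0,0,0,0,0],[0,0,0,0,0,0,100],[0,0,0,0,0,0,100],[0,0,0,0,0,0,100],[0,0,0,0,0,0,100],[0,0,0,0,0,0,100]]'
python3 -m creep '[[0,0,2,0,0,0,100],[0,0,5,0,0,0,100],[0,0,5,0,0,0,100],[0,0,5,0,0,0,100],[-2.1,-5,2,0,0,0,100],[-2.1,-5,0,0,0,0,100],[-2.1,-5,0,0,0,0,100],[-2.1,-5,0,0,0,0,100]]'
python3 -m creep '[[-2.1,-5,0,0,0,0,100],[-2.1,-5,0,0,0,0,100],[-2.1,-5,0,0,0,0,100],[-2.1,-3.8,0,0,0,0,100],[0,0,0,0,0,0,100],[0,0,0,0,0,0,100]]'
python3 w.py w5 0.034
```

```text
time: 18.68
tool_pos: [0.628, 0.0542, 0.0335]
eef_rot: [-2.39, 2.036, -0.002]
wrist_force: [-0.2, -0.1, -0.3]
opening: 0.0395
grasp_force: 30.0
time: 19.68
tool_pos: [0.6272, 0.054, 0.0302]
eef_rot: [2.391, -2.038, 0.0]
wrist_force: [-0.6, -0.9, 0.1]
opening: 0.0808
grasp_force: 0.0
time: 20.68
tool_pos: [0.5423, -0.1474, 0.2204]
eef_rot: [-2.391, 2.037, -0.001]
wrist_force: [0.6, 0.1, 0.2]
opening: 0.0873
grasp_force: 0.0
time: 21.42
tool_pos: [0.4592, -0.3339, 0.2202]
eef_rot: [-2.39, 2.038, 0.0]
wrist_force: [-0.5, -0.3, 0.0]
opening: 0.087
grasp_force: 0.0
tcp [ 0.4595 -0.3335  0.2202] yaw -170.9 z [ 0.  0. -1.]
[49. 13.] [  0   0  71  23 358] circ [ 0.7414 -0.4882  0.034 ] diam 0.072 mean [ 0.7278 -0.4863  0.034 ]
[286. 191.] [270 175  33  33 826] circ [ 0.4576 -0.341   0.034 ] diam 0.04 mean [ 0.4576 -0.3409  0.034 ]
```

jar34 is at (286,191), world (0.4576, -0.340). This fix is cleaner than the top one, where the jar's side showed.

```bash
python3 -m creep '[[-0.2,-0.55,-5,0,0,0,100],[0,0,-5,0,0,0,100],[0,0,-5,0,0,0,100],[0,0,-4,0,0,0,100],[0,0,-1.8,0,0,0,100],[0,0,-0.5,0,0,0,100],[0,0,0,0,0,0,100]]'
python3 -m creep '[[0,0,0,0,0,0,0],[0,0,0,0,0,0,0],[0,0,0,0,0,0,0],[0,0,0,0,0,0,0],[0,0,0,0,0,0,0],[0,0,0,0,0,0,0]]'
python3 -m creep '[[0,0,2,0,0,0,0],[0,0,5,0,0,0,0],[0,0,5,0,0,0,0],[0,0,5,0,0,0,0],[0,5,2,0,0,0,0],[0,5,0,0,0,0,0],[0,5,0,0,0,0,0],[0,5,0,0,0,0,0]]'
python3 -m creep '[[1.5,5,0,0,0,0,0],[3,5,0,0,0,0,0],[3,5,0,0,0,0,0],[3,5,0,0,0,0,0],[3,4,0,0,0,0,0],[2.2,2,0,0,0,0,0],[0,0,0,0,0,0,0],[0,0,0,0,0,0,0]]'
python3 -m creep '[[0,0,0,0,0,0,0],[0,0,0,0,0,0,0]]'
```

```text
time: 22.35
tool_pos: [0.4581, -0.3391, 0.0076]
eef_rot: [-2.392, 2.036, -0.001]
wrist_force: [-0.2, 0.8, 0.9]
opening: 0.0873
grasp_force: 0.0
time: 23.1
tool_pos: [0.4572, -0.3396, 0.0072]
eef_rot: [2.391, -2.038, -0.0]
wrist_force: [0.4, 0.5, 0.9]
opening: 0.0392
grasp_force: 30.0
time: 24.1
tool_pos: [0.4569, -0.1381, 0.1973]
eef_rot: [-2.39, 2.038, -0.0]
wrist_force: [0.6, 0.5, -0.1]
opening: 0.0394
grasp_force: 30.0
time: 25.1
tool_pos: [0.6136, 0.12, 0.1967]
eef_rot: [2.39, -2.038, -0.001]
wrist_force: [-0.2, -0.6, -0.9]
opening: 0.0393
grasp_force: 30.0
time: 25.35
tool_pos: [0.6139, 0.1198, 0.1977]
eef_rot: [-2.39, 2.039, -0.0]
wrist_force: [0.2, -0.1, 0.2]
opening: 0.0397
grasp_force: 30.0
```

```bash
python3 -m creep '[[0.1,0.55,-5,0,0,0,0],[0,0,-5,0,0,0,0],[0,0,-4,0,0,0,0],[0,0,-2,0,0,0,0],[0,0,-1,0,0,0,0],[0,0,0,0,0,0,0],[0,0,0,0,0,0,0]]'
python3 -m creep '[[0,0,-0.25,0,0,0,0],[0,0,0,0,0,0,0],[0,0,0,0,0,0,0]]'
```

```text
time: 26.22
tool_pos: [0.6161, 0.1262, 0.0286]
eef_rot: [-2.389, 2.036, -0.002]
wrist_force: [0.5, -0.1, 0.9]
opening: 0.0394
grasp_force: 30.0
time: 26.6
tool_pos: [0.6153, 0.126, 0.0249]
eef_rot: [-2.391, 2.038, -0.0]
wrist_force: [-0.1, 0.3, -0.8]
opening: 0.0394
grasp_force: 30.0
```

Release, rise, and move well aside so the top camera can see.

```bash
python3 -m creep '[[0,0,-0.05,0,0,0,0],[0,0,0,0,0,0,0],[0,0,0,0,0,0,100],[0,0,0,0,0,0,100],[0,0,0,0,0,0,100],[0,0,0,0,0,0,100],[0,0,0,0,0,0,100]]'
python3 -m creep '[[0,0,2,0,0,0,100],[0,0,5,0,0,0,100],[0,0,5,0,0,0,100],[0,0,5,0,0,0,100],[-3,5,2,0,0,0,100],[-3,5,0,0,0,0,100],[-3,5,0,0,0,0,100],[-3,5,0,0,0,0,100]]'
python3 -m creep '[[-3,5,0,0,0,0,100],[-3,5,0,0,0,0,100],[-3,5,0,0,0,0,100],[0,0,0,0,0,0,100],[0,0,0,0,0,0,100]]'
python3 - <<'E'
from h import *
s=viewer.snapshot("top");img=s["pixels"];P=cloud(s)
S=np.array([[.615,.1263],[.6267,.0554],[.6382,-.0155],[.6494,-.0866]])
for i,h in enumerate((.051,.063,.075,.087)):
    m=(abs(P[...,2]-h)<.006)&(np.hypot(P[...,0]-S[i,0],P[...,1]-S[i,1])<.035)
    v,u=np.nonzero(m);(a,b),r=cv2.minEnclosingCircle(np.float32(np.c_[u,v]));p=ray(s,a,b,h)[:2]
    print("seat",i+1,"top h",np.median(P[m][:,2]).round(4),"err mm",((p-S[i])*1000).round(1),"diam",round(2*r*(s["position"][2]-h)/s["fx"],4))
w=viewer.snapshot("scene")["pixels"]
cv2.imwrite("pics/end.png",np.vstack([cv2.resize(img[140:240,170:370],(560,280)),cv2.resize(w[160:310,150:450],(560,280))]))
E
```

```text
time: 27.48
tool_pos: [0.6152, 0.1259, 0.0242]
eef_rot: [2.391, -2.038, -0.0]
wrist_force: [0.0, -0.7, 0.0]
opening: 0.0809
grasp_force: 0.0
time: 28.48
tool_pos: [0.494, 0.3273, 0.2145]
eef_rot: [-2.39, 2.038, 0.0]
wrist_force: [0.3, -0.1, 0.6]
opening: 0.0871
grasp_force: 0.0
time: 29.1
tool_pos: [0.4049, 0.4759, 0.2139]
eef_rot: [2.391, -2.037, 0.0]
wrist_force: [-0.1, -0.4, -0.5]
opening: 0.0871
grasp_force: 0.0
seat 1 top h 0.051 err mm [0.  1.9] diam 0.0391
seat 2 top h 0.0627 err mm [ 0.5 -0.1] diam 0.0389
seat 3 top h 0.0748 err mm [0.5 1.7] diam 0.0386
seat 4 top h 0.0868 err mm [-0.9  3.7] diam 0.0388
```

View pics/end.png

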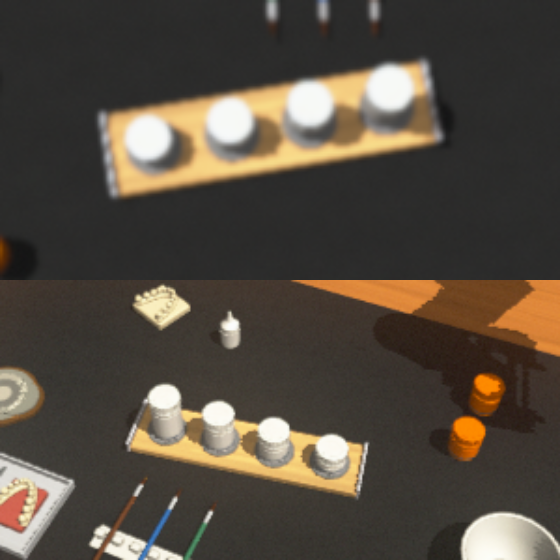

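The end picture shows all four jars upright on their seats, with the tallest beside the slab (lower view, tallest at (165,410), shortest at (331,455)). Errors are under 4 mm, so I'm handing in.

```bash
python3 -c "
from cell import job
print(job.close_job())"
```

```text
the job is handed in; nothing more can be done
None
```

All four jars stand upright and released on their seats, tallest (70 mm) next to the slab on the right down to shortest (34 mm) at the far left, each measured within 4 mm of its seat's centre; the job was handed in at about 29 s, with no verdict returned.

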